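# Switch on the desk printer and feed a sheet

## Robot

A 6-joint arm with a two-finger parallel gripper is mounted at the origin on the work surface. World frame = base frame: x ahead of the robot, y to its left, z up, the work surface at z = 0. Lengths are in m, angles in degrees, forces in N, time in s.
With the tool pointing down it reaches from about 0.3 to 0.775 m from the base axis. Payload 14.6 kg.
Tool frame: the origin (TCP) lies at the very end of the fingers, on their centre line; the grasp point (between the pads) lies 19 mm behind it; z points along the fingers, y is the direction in which the jaws open and shut (so a half turn about z gives the same grasp; the last joint's range is limited). The gripper opens to 94 mm and grips with 3 to 60 N. Pads are 16 mm wide; open, the fingers measure 119 mm over their backs; the gripper's body (75 mm by 177 mm) begins 78 mm behind the grasp point.
Start: joints at [-69.878, 17.183, 87.147, -0, 75.671, -3.816], TCP at [0.223, -0.503, 0.205] pointing down, gripper open.
Joint ranges: [-173.82, 173.82], [-45.26, 126.66], [13.44, 144.39], [-59.66, 239.66], [0, 175.72], [-146.38, 146.38]. Speed limits (degrees/s): [127.2, 127.2, 147.25, 180, 180, 180].

## Interface

Orientations are given as [roll, pitch, yaw] about the fixed x, y, z axes, in that order (R = Rz(yaw) Ry(pitch) Rx(roll)).
In Python, from plant import bot, fingers, kinematics, capture, camera_params gives the robot as it stands. Calls block until the motion is done:
- bot.reach(position, orientation): joint-space move of the TCP to a pose.
- bot.movel(position, orientation=None, v=0.15): straight line of the TCP; orientation=None keeps the orientation; v is the mean speed in m/s.
- bot.set_joints(angles): joint-space move.
- fingers.ungrasp() and fingers.clamp(grip_force=None): open the fingers fully, or close them until they stop; grip_force is the grip in N (None keeps the last).
- bot.wait(seconds).
- kinematics.ik(position, orientation): joint angles nearest the present ones, or None.
- capture(name): name is "scene" or "side" or "wrist"; returns the picture (420x560x3 uint8, red, green, blue); there is no depth.
- camera_params(name): a dict with "vertical_fov" (degrees; the focal length in pixels is half the picture's height over the tangent of half this angle, whatever the lens; pixels are square), "cx", "cy" (the principal point, pixels), "rvec" (rotation vector, rad) and "tvec" (3), from world to camera coordinates, as OpenCV has them. Camera axes: x right, y down, z forward; pixel columns grow to the right and rows downward; lengths in m; the calibration is good to about 2 mm. The wrist camera is an equidistant fisheye: a pixel r from the principal point sees the ray r / f radians off the axis. A picture is of the moment at which its call begins: read the wrist's pose just before it. camera_params takes no time and is no camera call; for the wrist camera it gives the pose at the moment of the call.
A pose or a line that the arm cannot do raises bot.MotionError and nothing moves.
- bot.finish_job(): hands the job in, once; it reports no verdict.
Readings, each from a call of its own:
- bot.get_time_s(): time.
- bot.get_joint_pos(): joint angles.
- bot.get_joint_velocities(): joint speeds.
- bot.get_joint_torque(): joint torques, N m.
- bot.get_tool_pos(): TCP position.
- bot.get_orientation(): TCP orientation.
- bot.get_ft_force(): force on the tool from outside, world axes, zero at the start.
- bot.get_torque(): the same for the moment, N m.
- bot.get_width(): finger opening in m.
Only numpy, scipy, OpenCV 4.12 (cv2) and the standard library are available. Lean on these libraries where they do the work, as an engineer would, in place of code of your own. Each camera call takes 0.05 s, during which the arm holds its last target.

## Task

Get the printer on the desk running and have it feed a sheet: with the fingertips, first press down the raised far end of the wide rocker on the power block as far as it goes, then push the printer's round button fully in so that it stays down, and then press the printer's long key fully down, keep it down for at least a second and let it come back up. Leave the narrow rocker and the small square key alone, and neither pick up nor shift the mug, the stapler or the paperweight.

Things in the scene. Friction and masses are not known exactly. Their poses are not given: they have to be found in the camera images.
- power_block: Grey power block fixed to the desk, left or right, turned up to 0.4 rad; 100 (x) by 220 (y) by 50 mm high, origin at the centre of its underside, -x side towards the robot. On its top, along its y axis: the wide rocker centred at y = -60 mm, the narrow rocker at y = 0, two round sockets at y = +42 and +85 mm.
- master_rocker (a joint): Wide white rocker, a seesaw plate 60 mm long (along the block's x), 32 mm wide, pivoting at its middle, 50 mm above the desk. Rad: 0 off (0 to 0.03 at the start), far (+x) end 9 mm higher than the near end; 0.30 fully on, far end down at its stop. Stays where it is left; counts as on above 0.24. 2 to 4 N near the far end moves it.
- master_rocker_far_end (a point): Point on the wide rocker's top face, 24 mm from the pivot towards the far (+x) end (6 mm short of that edge), in the middle of its width: the place to press. It moves with the rocker, about 60 mm above the desk when off, and sinks about 7 mm on the way to fully on.
- spare_rocker (a joint): Narrow white rocker (60 by 14 mm) beside the wide one, same mechanism; 0 to 0.02 rad (off) at the start. Not to be pressed: above 0.08 is a failure.
- spare_rocker_far_end (a point): The same point on the narrow rocker, 24 mm from its pivot towards the far end, middle of its width.
- printer: Grey printer fixed to the desk, left or right, turned up to 0.25 rad; 180 (x) by 330 (y) by 80 mm high, origin at the centre of its underside. Front (-x) towards the robot with a low paper tray; sloping paper rest at the back, up to 125 mm above the desk. Black strip on top at x = -55 mm with the round button at y = +100, the small square key at y = +30, the long key at y = -50 mm.
- power_button (a joint): White round button of 30 mm diameter. Value in m: 0 to 0.001 at the start (out, 10 mm proud of the printer's top), 0.007 fully in. It moves straight down against about 4 N of friction and stays where it is left. It counts as in above 0.0055.
- power_button_top (a point): Centre of the round button's top face; moves with it, about 90 mm above the desk when out.
- feed_key (a joint): White long key, 70 mm along the printer's y and 22 mm along its x. Value in m: 0 up (8 mm proud of the printer's top), 0.005 fully down. Spring-loaded, 1.4 N to start and 5 N fully down; springs back when released. It counts as down above 0.004, as up below 0.0015.
- feed_key_top (a point): Centre of the long key's top face; moves with it, 88 mm above the desk when up.
- square_key (a joint): Small square white key (16 mm) between the round button and the long key, same spring; not to be pressed: above 0.002 m is a failure.
- square_key_top (a point): Centre of the square key's top face, 88 mm above the desk when up.
- mug_mid (a point): Centre, half-way up, of a loose white mug, 80 mm across without its handle and 90 mm high, standing on the desk beyond the power block.
- stapler_mid (a point): Centre, half-way up, of a loose black stapler, 34 by 130 mm and 50 mm high, lying on the desk on the robot's side of the power block.
- paperweight_mid (a point): Centre, half-way up, of a loose brass paperweight, 52 mm across and 38 mm high, standing on top of the printer behind the black strip.
Mind the look-alikes: they are no part of the job. Of the things like the power_block, leave any that is brown or green; of the rest the larger one is meant.

How it is judged:
By the outcome, as a careful person would: the job done as asked, in the order asked, and still so for the second after the job is handed in, with the robot touching nothing.
It also fails if it takes over 54 s, if anything falls off the work surface, if the arm or the gripper's body presses on something with over 40 N, if the wrist force passes 120 N, or if a joint passes its speed limit or range.

## Working session

There is one attempt and no reset: what is moved stays moved. The work goes in short steps, each a Python script; the robot and the scene stay as the last script left them, time stands still between calls to the robot, and variables do not carry over. Pictures are saved under pics/ and viewed, and the job is handed in when it is done.

```bash
mkdir -p pics; ls
python3 - <<'E'
from plant import bot, fingers, kinematics, capture, camera_params
import cv2
for n in ("scene","side","wrist"):
    p=camera_params(n); print(n,p)
    cv2.imwrite(f"pics/a_{n}.png",capture(n)[:,:,::-1])
print(bot.get_time_s(),bot.get_orientation(),bot.get_width())
E
```

```text
pics
scene {'vertical_fov': 48.10876875896382, 'cx': 279.30134764593413, 'cy': 208.08530134169166, 'rvec': array([ 1.97352401,  0.92996689, -0.51169373]), 'tvec': array([-0.28558502, -0.15838875,  1.70823316])}
side {'vertical_fov': 48.1054488369447, 'cx': 288.1818330471425, 'cy': 205.33656558688617, 'rvec': array([ 0.9076487 , -2.32179731,  1.23555074]), 'tvec': array([0.35594322, 0.29579463, 0.94347268])}
wrist {'vertical_fov': 65.70646984690485, 'cx': 278.2097774551663, 'cy': 210.1302442685802, 'rvec': array([-2.43063294,  1.57996164,  0.22400222]), 'tvec': array([-0.55182537, -0.03046844,  0.39135751])}
0.15 [-1.79950730e+02 -3.89970807e-03  2.39366947e+01] 0.09358879570781471
```

View pics/a_scene.png

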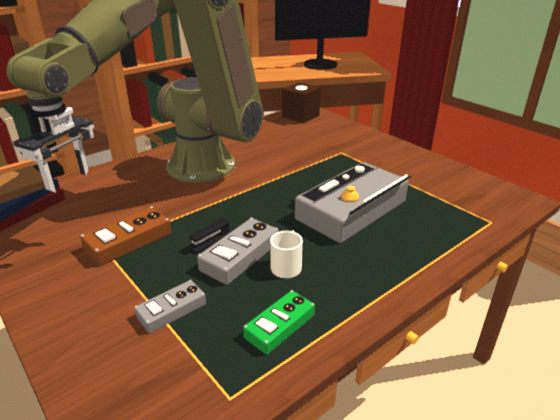

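View pics/a_side.png

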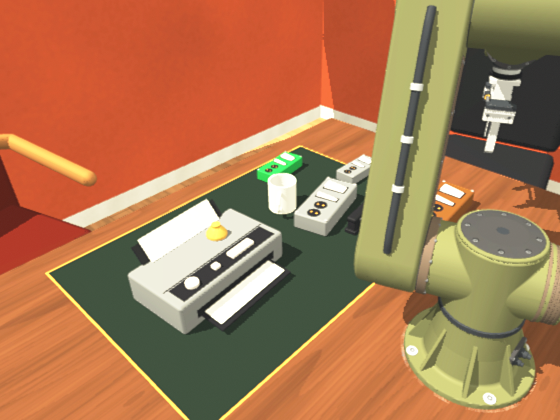

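View pics/a_wrist.png

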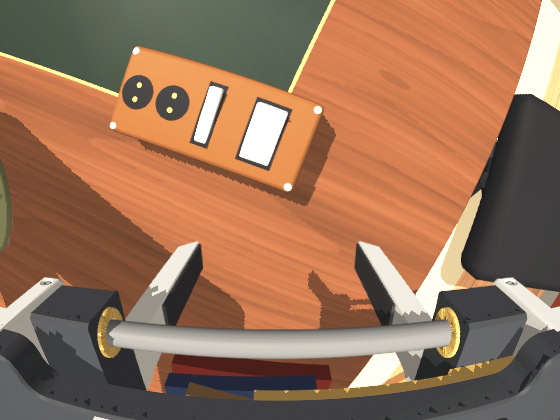

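Scene picture: look-alikes of the power block are brown (127,235), large grey (238,250), small grey (170,305) and green (280,320). I choose the large grey one at (238,250), near the stapler and mug. The printer is at (352,200). I'll crop both cameras close to check this.

Run:
```python
import cv2
s=cv2.imread("pics/a_scene.png"); d=cv2.imread("pics/a_side.png")
cv2.imwrite("pics/b1.png",cv2.resize(s[205:285,185:310],None,fx=6,fy=6,interpolation=cv2.INTER_CUBIC))
cv2.imwrite("pics/b2.png",cv2.resize(s[145:240,285:415],None,fx=6,fy=6,interpolation=cv2.INTER_CUBIC))
cv2.imwrite("pics/b3.png",cv2.resize(d[165:240,260:365],None,fx=7,fy=7,interpolation=cv2.INTER_CUBIC))
cv2.imwrite("pics/b4.png",cv2.resize(d[195:335,120:300],None,fx=4,fy=4,interpolation=cv2.INTER_CUBIC))
```

```text
(no output)
```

View pics/b1.png

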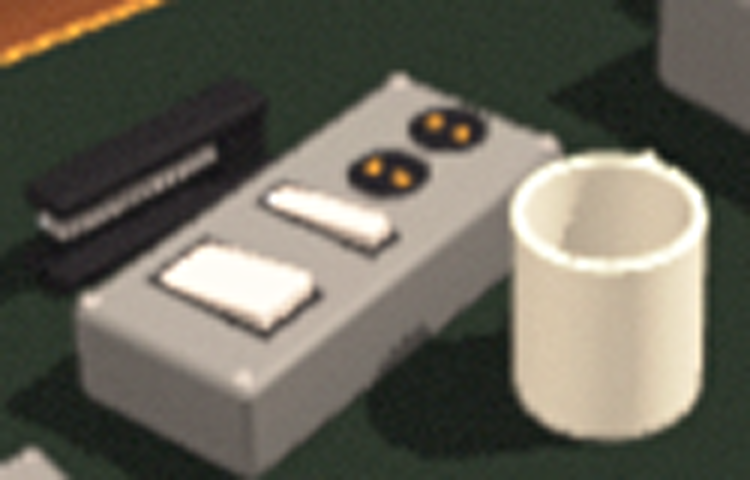

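View pics/b2.png

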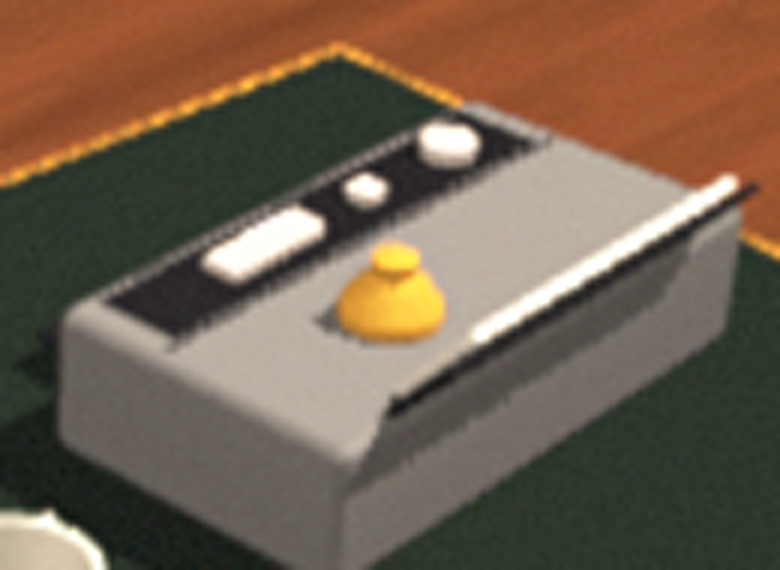

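View pics/b3.png

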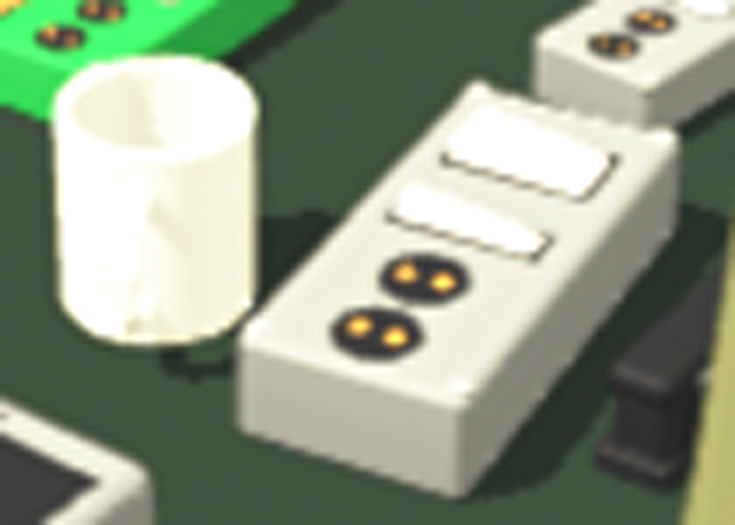

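View pics/b4.png

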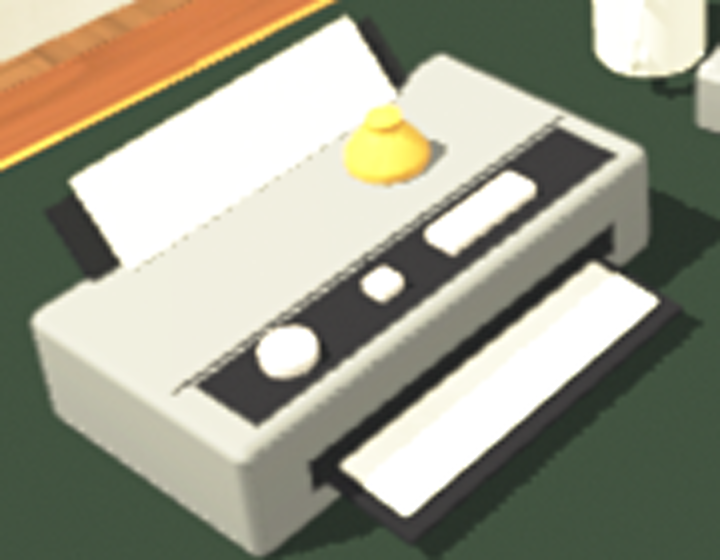

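The crops confirm it: the large grey block, with the wide rocker at about scene (224,253), is the meant one. The printer's long key is at about scene (329,185), the round button at (360,169). Next I fit both poses.

```bash
cat > h.py <<'E'
import numpy as np, cv2
from scipy.optimize import least_squares
def proj(P,p,fish=False):
    R=cv2.Rodrigues(np.array(p['rvec']))[0]; c=np.atleast_2d(P)@R.T+p['tvec']
    f=210/np.tan(np.radians(p['vertical_fov'])/2)
    if fish:
        rho=np.hypot(c[:,0],c[:,1]); th=np.arctan2(rho,c[:,2]); k=th/np.maximum(rho,1e-9)
        return np.c_[p['cx']+f*k*c[:,0],p['cy']+f*k*c[:,1]]
    return np.c_[p['cx']+f*c[:,0]/c[:,2],p['cy']+f*c[:,1]/c[:,2]]
def world(q,P):
    P=np.atleast_2d(P); c,s=np.cos(q[2]),np.sin(q[2])
    return np.c_[q[0]+c*P[:,0]-s*P[:,1],q[1]+s*P[:,0]+c*P[:,1],P[:,2]]
def fit(obs,q0):
    # obs: list of (params,fish,localpts,pix)
    def r(q): return np.concatenate([(proj(world(q,L),p,f)-U).ravel() for p,f,L,U in obs])
    return least_squares(r,q0,loss='soft_l1'),r
def un(pts,ox,oy,k): return (np.array(pts,float)+.5)/k-.5+[ox,oy]
E
python3 - <<'E'
from h import *
from plant import camera_params
s,d=camera_params("scene"),camera_params("side")
i=7
Lb=np.array([[0,42,50],[0,85,50],[-50+i,-110+i,51],[50-i,-110+i,51],[-50+i,110-i,51],[50-i,110-i,51]])/1e3
o=[(s,0,Lb,un([(388,174),(447,129),(92,300),(243,378),(400,80),(548,143)],185,205,6)),
   (d,0,Lb[:5],un([(424,278),(377,333),(665,138),(477,88),(460,392)],260,165,7))]
for y0 in (-.1,-.3):
    R,r=fit(o,[.5,y0,0]); print("block",R.x,np.round(r(R.x).reshape(-1,2),1).tolist())
Lp=np.array([[-55,100,90],[-55,30,88],[-55,-50,88]])/1e3
o=[(s,0,Lp,un([(450,136),(365,184),(264,238)],285,145,6)),
   (d,0,Lp,un([(288,350),(383,281),(482,210)],120,195,4))]
R,r=fit(o,[.5,.3,0]); print("printer",R.x,np.round(r(R.x).reshape(-1,2),1).tolist())
E
```

```text
block [ 0.52619121 -0.20065158  0.25194208] [[-0.2, -0.3], [-0.1, -0.2], [-0.6, -0.3], [-0.1, -0.4], [-0.3, -0.4], [-0.4, -0.6], [-0.3, -0.0], [-0.4, -0.1], [-0.5, -0.6], [-0.1, -0.2], [-0.7, -1.2]]
block [ 0.52619121 -0.20065158  0.25194208] [[-0.2, -0.3], [-0.1, -0.2], [-0.6, -0.3], [-0.1, -0.4], [-0.3, -0.4], [-0.4, -0.6], [-0.3, -0.0], [-0.4, -0.1], [-0.5, -0.6], [-0.1, -0.2], [-0.7, -1.2]]
printer [0.55355253 0.20092666 0.08736135] [[-0.5, -0.8], [-0.2, -0.9], [-0.2, -1.0], [-0.3, -0.8], [-0.2, -0.2], [-0.3, -0.4]]
```

Both fits agree to under about 1 px. I close the fingers, move above the wide rocker's far end and check with the wrist camera.

```bash
cat >> h.py <<'E'
QB=[.52619,-.20065,.25194]; QP=[.55355,.20093,.08736]
def ori(q): return [180,0,float(np.degrees(q[2]))]
E
python3 - <<'E'
from h import *
from plant import bot, fingers, capture, camera_params
fingers.clamp(grip_force=10)
t=world(QB,[.025,-.06,.17])[0]; print(t)
bot.reach(t.tolist(),ori(QB)); bot.wait(.2)
p=camera_params("wrist"); im=capture("wrist")[:,:,::-1].copy(); cv2.imwrite("pics/c_raw.png",im)
L=np.array([[0,42,50],[0,85,50],[-43,-103,51],[43,-103,51],[-43,103,51],[43,103,51],[24,-60,60],[24,0,60]])/1e3
for u in proj(world(QB,L),p,True): cv2.drawMarker(im,tuple(int(round(v)) for v in u),(0,0,255),0,8)
cv2.imwrite("pics/c.png",im)
print(bot.get_time_s(),bot.get_tool_pos(),bot.get_orientation(),bot.get_width(),bot.get_ft_force(),p)
E
```

```text
[ 0.56535776 -0.25252376  0.17      ]
3.3833 [ 0.56507934 -0.25312728  0.17013016] [ 1.79993875e+02 -7.43934319e-03  1.43852487e+01] 0.0005272495173241553 [ 0.1904089  -0.97862948  0.07350185] {'vertical_fov': 65.70646984690485, 'cx': 278.2097774551663, 'cy': 210.1302442685802, 'rvec': array([-2.29875205,  1.78387912,  0.25101985]), 'tvec': array([-0.38818999,  0.44532337,  0.49119635])}
```

View pics/c.png

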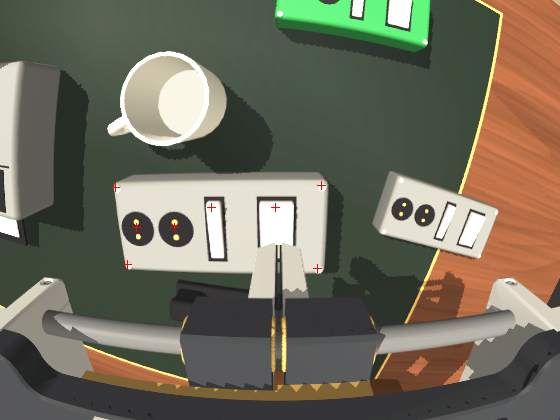

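Wrist picture: the overlaid model points land on the screws, the sockets and the wide rocker's far end (275,207). The narrow rocker (213,230) is clear of the fingertips. Next I press in force-checked steps.

```bash
cat >> h.py <<'E'
def press(bot,q,xy,z0,z1,fmax,step=.0015):
    t=world(q,[xy[0],xy[1],0])[0]
    bot.movel([t[0],t[1],z0],ori(q),v=.1); f0=bot.get_ft_force()[2]
    z=z0
    while z>z1+1e-6:
        z=max(z-step,z1); bot.movel([t[0],t[1],z],ori(q),v=.02)
        f=bot.get_ft_force()[2]-f0; zz=bot.get_tool_pos()[2]
        print(f"{z:.4f} {zz:.4f} {f:.2f}")
        if f>fmax: break
    return t
E
python3 - <<'E'
from h import *
from plant import bot, capture, camera_params
t=press(bot,QB,(.025,-.06),.066,.0515,14)
print(bot.get_tool_pos())
bot.movel([t[0],t[1],.17],v=.15)
cv2.imwrite("pics/d.png",cv2.resize(capture("wrist")[150:310,90:350,::-1],None,fx=3,fy=3))
s=capture("scene")[205:285,185:310,::-1]
cv2.imwrite("pics/d2.png",cv2.resize(s,None,fx=6,fy=6))
print(bot.get_time_s())
E
```

```text
0.0645 0.0647 -1.90
0.0630 0.0629 -1.54
0.0615 0.0613 -1.41
0.0600 0.0601 -0.53
0.0585 0.0585 -0.25
0.0570 0.0569 0.29
0.0555 0.0554 0.60
0.0540 0.0540 1.37
0.0525 0.0532 7.75
0.0515 0.0529 15.02
[ 0.56575822 -0.25262105  0.05294682]
8.1167
```

View pics/d2.png

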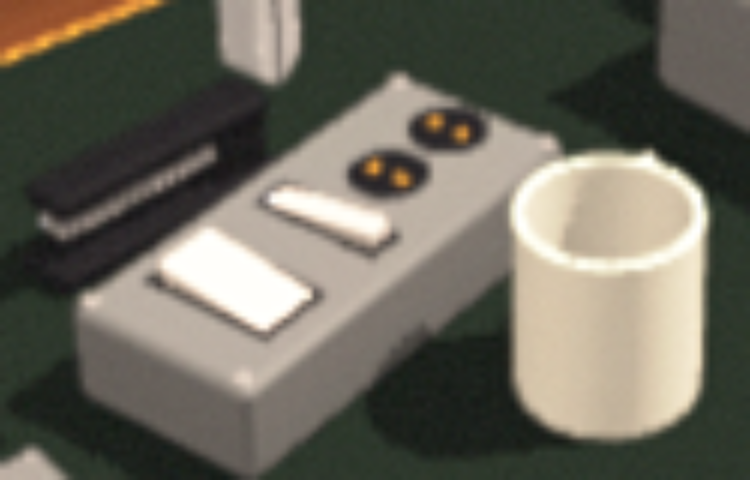

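View pics/d.png

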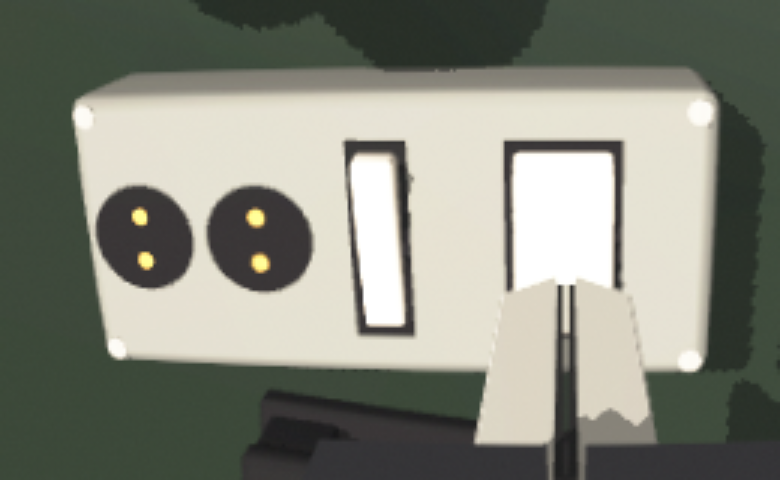

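The rocker's far end is at its stop: 15 N with no further travel, and the near end is now raised in both pictures. The narrow rocker is unchanged. Next is the printer's button.

Run:
```python
from h import *
from plant import bot, capture, camera_params
t=world(QP,[-.055,.1,.19])[0]; print(t)
bot.movel([*bot.get_tool_pos()[:2],.19],v=.15)
bot.reach(t.tolist(),ori(QP)); bot.wait(.2)
p=camera_params("wrist"); im=capture("wrist")[:,:,::-1].copy()
L=np.array([[-55,100,90],[-55,30,88],[-55,-50,88],[-55,-15,88],[-55,-85,88]])/1e3
for u in proj(world(QP,L),p,True): cv2.drawMarker(im,tuple(int(round(v)) for v in u),(0,0,255),0,8)
cv2.imwrite("pics/e.png",im)
cv2.imwrite("pics/e2.png",cv2.resize(capture("side")[165:335,120:300,::-1],None,fx=3,fy=3))
print(bot.get_time_s(),bot.get_tool_pos(),bot.get_orientation())
```

```text
[0.49003485 0.29574996 0.19      ]
10.6917 [0.49021249 0.29548316 0.18998165] [1.79999636e+02 1.72924214e-03 4.97856488e+00]
```

View pics/e.png

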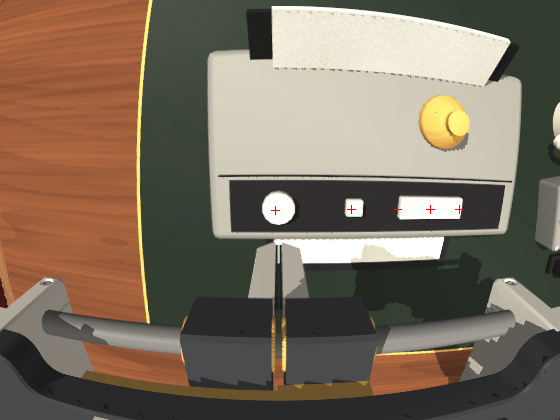

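View pics/e2.png

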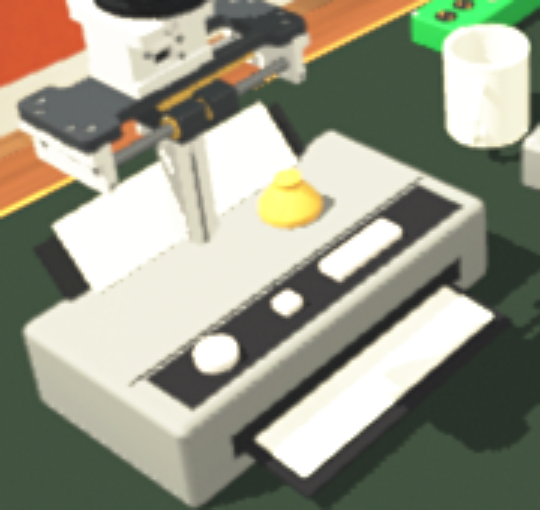

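Wrist picture: button at (278,208), square key at (353,207), long key at (430,208). The model markers sit about 2 px to the left and below (about 2 mm), so I shift the targets by that much and press the button.

Run:
```python
from h import *
from plant import bot, capture
t=press(bot,QP,(-.0535,.098),.094,.0805,16)
bot.movel([t[0],t[1],.13],v=.15)
cv2.imwrite("pics/f.png",cv2.resize(capture("side")[195:335,120:300,::-1],None,fx=4,fy=4))
cv2.imwrite("pics/f2.png",capture("wrist")[:,:,::-1])
print(bot.get_time_s())
```

```text
0.0925 0.0927 -0.13
0.0910 0.0909 1.17
0.0895 0.0895 1.16
0.0880 0.0880 1.52
0.0865 0.0864 2.02
0.0850 0.0849 0.93
0.0835 0.0833 1.84
0.0820 0.0830 13.67
0.0805 0.0827 24.58
14.6333
```

View pics/f.png

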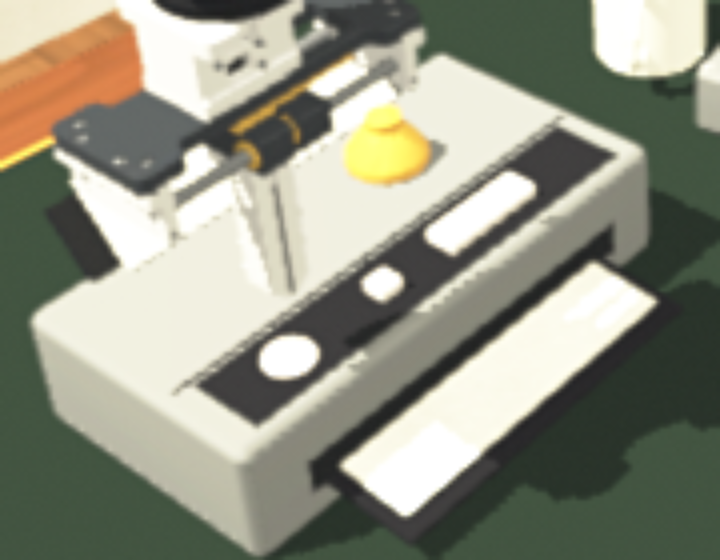

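View pics/f2.png

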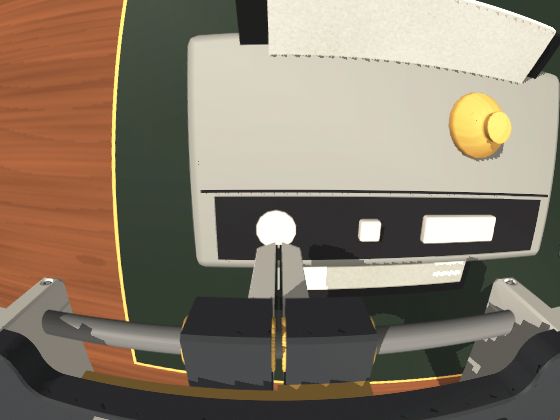

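The button is at its stop (top at 83 mm, 7 mm travel) and sits low in the side picture (288,357). Next the long key: press, hold 1.6 s, release.

Run:
```python
from h import *
from plant import bot, capture
t=world(QP,[-.0535,-.052,.13])[0]
bot.movel(t.tolist(),v=.15)
t=press(bot,QP,(-.0535,-.052),.092,.0805,14)
t0=bot.get_time_s(); bot.wait(1.6); print("held",bot.get_time_s()-t0,bot.get_tool_pos(),bot.get_ft_force())
cv2.imwrite("pics/g0.png",cv2.resize(capture("side")[195:335,120:300,::-1],None,fx=4,fy=4))
bot.movel([t[0],t[1],.13],v=.08)
bot.movel([t[0]-.05,t[1],.25],v=.15); bot.wait(.3)
cv2.imwrite("pics/g.png",cv2.resize(capture("side")[195:335,120:300,::-1],None,fx=4,fy=4))
cv2.imwrite("pics/g2.png",capture("scene")[:,:,::-1])
print(bot.get_time_s(),bot.get_ft_force())
```

```text
0.0905 0.0909 0.08
0.0890 0.0890 -0.66
0.0875 0.0876 0.43
0.0860 0.0861 1.42
0.0845 0.0846 2.78
0.0830 0.0833 5.96
0.0815 0.0829 20.54
held 1.5999999999999979 [0.50509932 0.14451794 0.08292778] [-6.79193885 -1.6846597  21.76315839]
21.8917 [-0.73715371  0.23708406 -0.26741122]
```

View pics/g0.png

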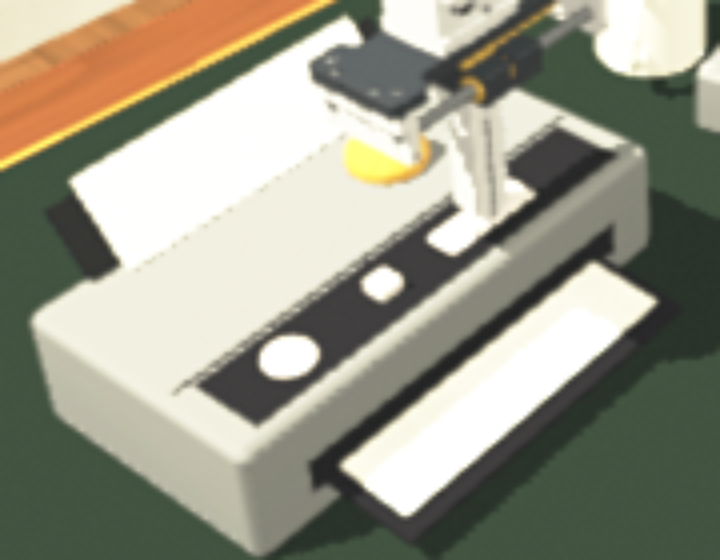

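View pics/g.png

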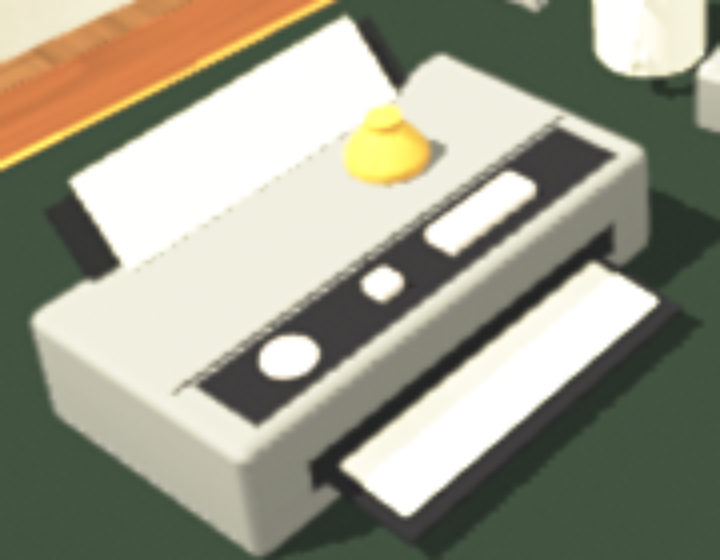

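View pics/g2.png

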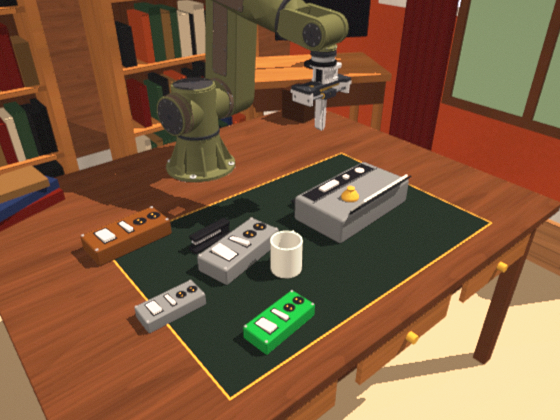

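The key is back up at side-crop (482,212). The button has stayed in, the rocker is on, and the paperweight, mug and stapler are where they started. The arm is clear, so I hand the job in.

```bash
python3 -c "
from plant import bot
bot.finish_job(); print(bot.get_time_s())"
```

```text
the job is handed in; nothing more can be done
the job is handed in; nothing more can be done
```

The job is done in the order you asked and handed in after about 22 s of the 54 s allowed; the hand-in gives no verdict.

- **Wide rocker:** I pressed its far end on the large grey power block down to its stop, where it took 15 N with no further travel. Afterwards the pictures show its near end raised.
- **Round button:** I pushed it in to its stop, with its top at 83 mm (7 mm of travel) and up to 25 N on it. It stayed in.
- **Long key:** I held it at its stop, with its top at 83 mm, for 1.6 s at about 21 N, then released it. The last picture shows it back up.

In the last pictures, the narrow rocker and square key look unpressed, the mug, stapler and paperweight have not visibly moved, and the gripper is clear of everything.

The only disagreement was about 2 mm between the wrist camera and my printer position from the two fixed cameras. I went with the wrist camera, and both printer presses met their stops at the expected height.

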